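Touch-test the smallest carving and stop the drying fan

ROBOT

A 6-joint arm with a two-finger parallel gripper is mounted at the origin on the work surface. World frame = base frame: x ahead of the robot, y to its left, z up, the work surface at z = 0. Lengths are in m, angles in rad, forces in N, time in s.
With the tool pointing down it reaches from about 0.3 to 0.875 m from the base axis. Payload 6.4 kg.
Tool frame: the origin (TCP) lies between the finger pads, 19 mm behind the fingertips; this is the grasp point; z points along the fingers, y is the line along which they close (so a half turn about z gives the same grasp; the last joint's range is limited). The gripper opens to 85 mm and grips with 20 to 120 N. Pads are 22 mm wide; open, the fingers measure 114 mm over their backs; the gripper's body (76 mm by 85 mm) begins 54 mm behind the grasp point. The pads swing forward as they close: fully open they stand 13 mm farther back than shut.
Start: joints at [1.077, 0.181, 1.607, -0, 1.354, -0.206], TCP at [0.163, 0.551, 0.25] pointing down, gripper open.
Joint ranges: [-2.99, 2.99], [-0.89, 2.07], [0.3, 2.58], [-1.14, 4.28], [0, 2.63], [-3.12, 3.12]. Speed limits (rad/s): [2.57, 2.57, 3.01, 3.14, 3.14, 3.14].

INTERFACE

Orientations are given as a rotation vector (axis times angle).
In Python, from bench import * gives the robot as it stands. The module is installed in compiled form; this text tells all that it offers.
- The arm moves only by the tool carry_out, never from a script. Its argument "motion" is a list that holds one entry, the list of rows, each a list of 6 numbers: the shift along the tool's x, y, z in mm, then the turn, a rotation vector about the tool's x, y, z in rad. A call has 1 to 12 rows; each row shifts and turns the commanded pose from where the row before left it, along the tool's axes as they then stand; what a row does not reach is not made up. A row lasts 1/10 s, in which the tool goes at most 50 mm and 8.59 degrees, less where a joint would pass 70% of its speed; a pose out of reach is approached as far as the arm can. A call is refused whole if a number of a shift passes 50 or a number of a turn 0.15, either way. A call with a gripper value outside its range is refused whole. "grip" is the opening, from 0 (shut) to 1 (fully open), set as the call begins (left out, the last holds). The fingers move at their own pace and stop on an object; "grip_force" is the grip in N (left out, the last holds). Time passes only in rows, so rows that do not move let the fingers close. It gives the time, the measured TCP pose, the force, the opening and the grip force at its end, in the units of the state.
- observe(): the state, without advancing time (a new reading comes with each control period).
- read_camera(name): name is "scene" or "top" or "wrist"; returns a dict with "img" (384x512x3 uint8, blue, green, red), "fx", "fy", "cx", "cy" (pixels), "camera_from_world" (4x4, takes a point from world to camera coordinates). Camera axes: x right, y down, z forward; pixel columns grow to the right and rows downward; lengths in m; the calibration is good to about 2 mm. The wrist camera is an equidistant fisheye: a pixel r from the principal point sees the ray r / f radians off the axis. A picture is of the moment at which its call begins. There is no depth.
- job_done(): hands the job in; it is judged then, once.
The state is a dict: "time": time; "qpos": joint angles; "qvel": joint speeds; "joint_torque": joint torques, N m; "ee_pos": TCP position; "orientation": TCP orientation; "force": force on the tool from outside, world axes, zero at the start; "wrist_torque": the same for the moment, N m; "gripper_width": finger opening in m; "finger_force": force on a finger pad.
Only numpy, scipy, OpenCV 4.12 (cv2) and the standard library are available. Lean on these libraries where they do the work, as an engineer would, in place of code of your own. Each camera call takes 0.05 s, during which the arm holds its last target. There are 200 camera calls.

TASK

Check whether the oil on the carvings is dry: with closed fingertips, lightly touch the top of the head of the smallest of the three wooden busts on the plank and withdraw from it. Then press the wide button on the fan's switch box fully down, let it come back up, and move clear. Nothing is to be gripped, lifted, shifted or tipped; do not touch the other two busts, leave the narrow button alone and do not disturb the bottle and the screwdriver.

Things in the scene. Friction and masses are not known exactly. Their poses are not given: they have to be found in the camera images.
- plank: fixed flat plank of light wood, 190 x 460 x 20 mm thick, lying on the bench; the three busts stand in a row along it, in any order. Origin at the centre of its underside, z up, y along its length.
- bust_small: the smallest bust, dark carved wood, 120 mm tall, about 0.4 kg, standing loose on the plank: square foot 51 mm wide, narrow neck, rounded head 54 mm across at its widest (99 mm up). Origin at the centre of its underside, z up, the carved face looks to its -x.
- bust_small_crown (a point): middle of the top of the smallest bust's head, 120 mm above its underside (140 mm above the bench). The head is a rigid dome: nearly level within 6 mm of this point, 2 mm lower at 15 mm from it, 9 mm lower at 23 mm. Pressing harder than 40 N, even for an instant, would mark the finish. z up.
- bust_mid: the middle bust, the same shape, 155 mm tall, foot 66 mm wide, head 70 mm across. Not to be touched. Origin at the centre of its underside, z up. Neighbouring busts stand about 126 to 180 mm apart, centre to centre.
- bust_tall: the tallest bust, the same shape, 190 mm tall, foot 81 mm wide, head 86 mm across. Not to be touched. Origin at the centre of its underside, z up.
- switch_box: the fan's switch box, a fixed grey box 160 x 75 x 50 mm high lying on the bench in any direction. Origin at the centre of its underside, z up; the two buttons stand in its top along its x axis, the wide one 38 mm to -x, the narrow one 45 mm to +x.
- wide_button (a joint): travel of the wide button: 0 is up, 0.006 m is fully down. Spring: it starts to move at 1.5 N, is fully down at 5 N and comes back by itself.
- wide_button_top (a point): centre of the top of the wide black round button, 40 mm across, 72 mm above the bench when up, standing 10 mm above its round metal collar (56 mm across). It moves straight down with the button. z up.
- narrow_button (a joint): travel of the narrow button: 0 is up, 0.006 m is fully down; 1.5 to 5 N spring. To be left alone.
- narrow_button_top (a point): centre of the top of the narrow black round button, 20 mm across (collar 36 mm across), 72 mm above the bench, 83 mm from the wide one. z up.
- bottle: pale translucent upright bottle with a white cap, 62 mm across and 190 mm tall, about 0.3 kg, loose on the bench beyond the work. Origin at the centre of its underside.
- screwdriver: screwdriver 200 mm long with a wooden handle, lying loose on the bench beyond the far edge of the plank, its handle to its -x. Origin midway along it, at its underside.

How it is judged:
On the way, in this order (a step that is already met when the one before it is completed fails the run):
1. the fingertips touch the top of the smallest bust's head (contact force between the fingers and bust_small above 0.3 N and horizontal distance between the grasp point and bust_small_crown below 0.04 m and z of the grasp point in the frame of bust_small_crown above 0.008 m), for 0.05 s.
2. the fingers have withdrawn from the smallest bust, at least 60 mm from the top of its head (contact force between the fingers and bust_small below 0.05 N and distance between the grasp point and bust_small_crown above 0.06 m), for 0.1 s.
3. the wide button is pressed down, 5 mm or more of its 6 mm (value of joint wide_button above 0.005 m), for 0.05 s.
At the end, for the whole second after the job is handed in: Both buttons up (within 1 mm); TCP over 50 mm from the wide button's top and 60 mm from the small bust's crown; small bust at rest, upright, within 12 mm of its start; other busts upright, within 8 mm; bottle upright and screwdriver within 15 mm of their starts (value of joint each of wide_button, narrow_button below 0.001 m and distance between the grasp point and wide_button_top above 0.05 m and distance between the grasp point and bust_small_crown above 0.06 m and distance of bust_small from where it was at the start of the episode below 0.012 m and angle between each of bust_small, bust_mid, bust_tall, bottle's own z axis and vertical below 0.1 rad and linear speed of bust_small below 0.01 m/s and distance of each of bust_mid, bust_tall from where it was at the start of the episode below 0.008 m and distance of each of bottle, screwdriver from where it was at the start of the episode below 0.015 m); the robot touches nothing.
It fails at once if the smallest bust is pressed with more than 40 N by the fingers, or struck by the rest of the arm (over 0.5 N) (contact force between the fingers and bust_small above 40 N or contact force between the arm and bust_small above 0.5 N).
It fails at once if the smallest bust is shifted more than 20 mm, tipped more than 0.2 rad or lifted 8 mm (distance of bust_small from where it was at the start of the episode above 0.02 m or angle between bust_small's own z axis and vertical above 0.2 rad or height (world z) of bust_small above 0.028 m).
It fails at once if another bust is touched (over 0.5 N) (contact force between any of the fingers, the arm and bust_mid above 0.5 N or contact force between any of the fingers, the arm and bust_tall above 0.5 N).
It fails at once if the narrow button is pressed down 2 mm (value of joint narrow_button above 0.002 m).
It fails at once if the bottle or the screwdriver is moved more than 15 mm or tipped (distance of any of bottle, screwdriver from where it was at the start of the episode above 0.015 m or angle between bottle's own z axis and vertical above 0.15 rad).
It also fails if it takes over 48 s, if anything falls off the work surface, if the arm or the gripper's body presses on something with over 40 N, if the wrist force passes 120 N, or if a joint passes its speed limit or range.

## Working session

There is one attempt and no reset: what is moved stays moved. The work goes in short steps, Python scripts to look and compute and a tool call to move; the robot and the scene stay as the last step left them, time stands still between calls to the robot, and variables do not carry over. Pictures are saved under pics/ and viewed, at most 10 in all, crops included, and the job is handed in when it is done.

Besides the shell and the picture viewer there is one more tool, called after "Request:" as name(argument=value, ...) on one line, values as JSON. carry_out: Moves the arm, as the interface text tells. Its arguments: {"type":"object","properties":{"motion":{"type":"array"},"grip":{"type":"number"},"grip_force":{"type":"number"}},"required":["motion"]}

```bash
mkdir -p pics; cat > h.py <<'E'
from bench import *
import numpy as np, cv2
def ray(c,u,v):
    T=np.array(c["camera_from_world"]);R=T[:3,:3];o=-R.T@T[:3,3]
    return o,R.T@np.array([(u-c["cx"])/c["fx"],(v-c["cy"])/c["fy"],1])
def onz(c,u,v,z):
    o,d=ray(c,u,v);return o+d*(z-o[2])/d[2]
def proj(c,p):
    q=np.array(c["camera_from_world"])@np.r_[p,1];return np.array([c["fx"]*q[0]/q[2]+c["cx"],c["fy"]*q[1]/q[2]+c["cy"]])
E
python3 - <<'E'
from h import *
s=observe();print(s["time"],s["ee_pos"],s["orientation"],s["force"])
for n in("scene","top"):
    c=read_camera(n);cv2.imwrite(f"pics/{n}0.png",c["img"]);T=np.array(c["camera_from_world"]);print(n,c["fx"],-T[:3,:3].T@T[:3,3],T[2,:3])
E
```

```text
0.0 [0.16294075 0.5508826  0.24908387] [-4.50452862e-01 -3.10853218e+00  2.60662741e-03] [-0.52111615  0.23151077 -0.09340133]
scene 372.3686765119501 [ 1.07806851 -0.04542435  0.8175966 ] [-0.55448769  0.0167299  -0.83202374]
top 381.9390836376601 [ 0.54316311 -0.02046906  0.94105435] [ 8.62377128e-02  8.24257757e-04 -9.96274248e-01]
```

View pics/scene0.png

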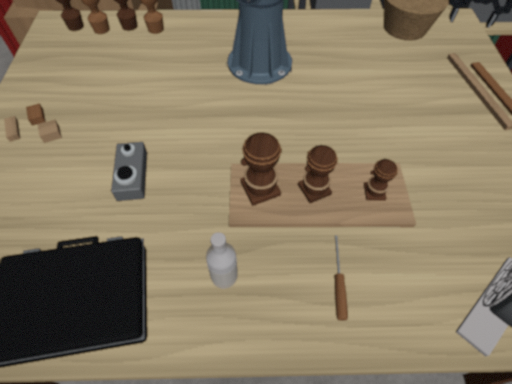

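View pics/top0.png

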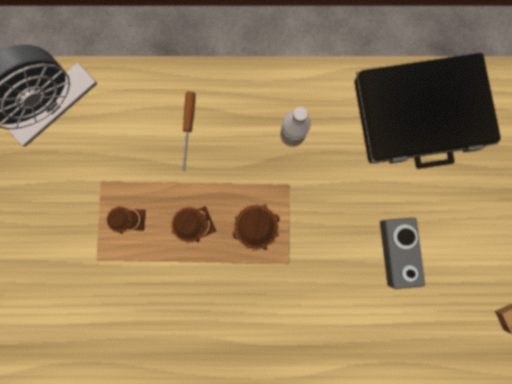

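The scene view shows the small bust at right (383,170) and the wide button at (125,173). In the top view the small bust's head is at (122,219), the wide button at (405,236) and the narrow one at (410,273). Next I refine these.

```bash
python3 - <<'E'
from h import *
s=read_camera("scene");t=read_camera("top")
def crop(c,u,v,w=28):return cv2.resize(c["img"][v-w:v+w,u-w:u+w],(380,280*380//280),interpolation=cv2.INTER_CUBIC)
cv2.imwrite("pics/crop.png",cv2.resize(np.vstack([np.hstack([crop(s,380,178),crop(t,125,219)]),np.hstack([crop(s,127,165),crop(t,405,250)])]),(600,600)))
print("head top",onz(t,122,219,.125),"scene",onz(s,385,169,.119))
# buttons: dark blobs
for c,(u,v),n in((s,(125,173),"s"),(t,(405,236),"t"),(t,(410,273),"tn"),(s,(127,148),"sn")):
    g=c["img"].max(2);m=(g<40).astype(np.uint8)
    k,l,st,ce=cv2.connectedComponentsWithStats(m);i=l[v,u];print(n,i,st[i],ce[i],onz(c,*ce[i],.072))
for c,(u,v),n in((s,(385,169),"s"),(t,(122,219),"t")):
    im=c["img"].astype(int);m=(im[:,:,2]<115).astype(np.uint8)
    k,l,st,ce=cv2.connectedComponentsWithStats(m);i=l[v,u];print(n,i,st[i],ce[i])
E
```

```text
head top [0.55182336 0.27070039 0.125     ] scene [0.55123717 0.27744093 0.119     ]
s 11 [118 167  14  11 119] [124.1092437  172.14285714] [ 0.5151907  -0.35437238  0.072     ]
t 0 [     0      0    512    384 184241] [245.67296639 197.18032903] [0.60231695 0.00910777 0.072     ]
tn 73 [408 271   6   5  20] [410.5 273.2] [ 0.43198453 -0.36096851  0.072     ]
sn 10 [125 145   5   5  20] [126.75 147.05] [ 0.43333237 -0.36165676  0.072     ]
s 22 [363 159  34  41 849] [379.71731449 179.12720848]
t 149 [107 208  38  26 728] [125.62774725 219.57554945]
```

View pics/crop.png

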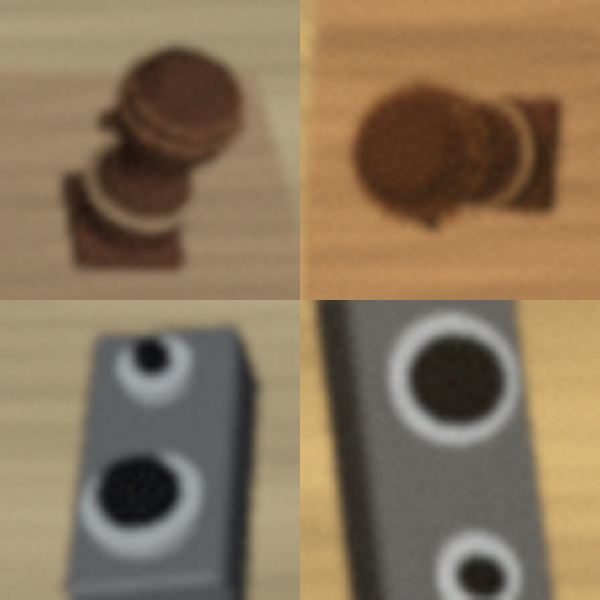

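The crops show the small head as a round disc, at about (385.3,169.5) in the scene view and (119.1,218.5) in the top view. The wide button is at (124.1,172.1) in the scene view and (405.1,236.4) in the top view. Now I triangulate.

```bash
python3 - <<'E'
from h import *
s=read_camera("scene");t=read_camera("top")
def tri(a,b):
    o1,d1=ray(s,*a);o2,d2=ray(t,*b)
    k=np.linalg.lstsq(np.c_[d1,-d2],o2-o1,rcond=None)[0];p,q=o1+d1*k[0],o2+d2*k[1];return (p+q)/2,np.linalg.norm(p-q)
H,e=tri((385.3,169.5),(119.1,218.5));print("head",H,e)
B,e=tri((124.1,172.1),(405.1,236.4));print("btn",B,e,onz(t,405.1,236.4,.072))
# foot centre from neck/foot corners (crop 300x300 of 56px)
f=lambda x,y:onz(t,97+(x-300)/5.357-.5,191+y/5.357-.5,.027)
print("foot right corners",f(560,98),f(553,211))
g=lambda x,y,z:onz(s,352+x/5.357-.5,150+y/5.357-.5,z)
print("foot front lower corners",g(77,268,.02),g(182,268,.02))
st=observe();from scipy.spatial.transform import Rotation as R
Rm=R.from_rotvec(st["orientation"]).as_matrix();print(Rm.round(3));p=st["ee_pos"]
for q in (H[:2],B[:2]): print("tool delta mm",(Rm.T@(np.r_[q,.25]-p)*1000).round(1))
E
```

```text
head [0.55287171 0.27835019 0.11930877] 0.0012133100170308231
btn [ 0.51387181 -0.35373528  0.07001743] 0.0027841060647691676 [ 0.51389477 -0.35149191  0.072     ]
foot right corners [0.57727529 0.25131798 0.027     ] [0.52706787 0.25308905 0.027     ]
foot front lower corners [0.57303597 0.25332988 0.02      ] [0.57387266 0.30339004 0.02      ]
[[-0.959  0.284 -0.   ]
 [ 0.284  0.959 -0.001]
 [ 0.    -0.001 -1.   ]]
tool delta mm [-4.512e+02 -1.510e+02 -3.000e-01]
tool delta mm [-5.932e+02 -7.682e+02  1.000e-01]
```

Request:
carry_out(motion=[[[-41,-13.7,0,0,0,0],[-41,-13.7,0,0,0,0],[-41,-13.7,0,0,0,0],[-41,-13.7,0,0,0,0],[-41,-13.7,0,0,0,0],[-41,-13.7,0,0,0,0],[-41,-13.7,0,0,0,0],[-41,-13.7,0,0,0,0],[-41,-13.7,0,0,0,0],[-41,-13.7,0,0,0,0],[-41,-13.7,0,0,0,0],[0,0,0,0,0,0]]], grip=0, grip_force=20)

```text
time: 1.5
ee_pos: [0.5568, 0.2751, 0.2497]
orientation: [0.458, 3.106, -0.001]
force: [-0.1, 0.7, 0.0]
gripper_width: -0.0001
finger_force: 0.0
```

Request:
carry_out(motion=[[[5.5,1.5,10,0,0,0],[0,0,20,0,0,0],[0,0,20,0,0,0],[0,0,10,0,0,0],[0,0,0,0,0,0],[0,0,0,0,0,0]]])

```text
time: 2.1
ee_pos: [0.5475, 0.2826, 0.1904]
orientation: [0.449, 3.109, 0.0]
force: [0.9, -0.5, 1.2]
gripper_width: 0.0001
finger_force: 0.0
```

```bash
python3 - <<'E'
from h import *
s=observe();print(s["time"],s["ee_pos"],s["force"])
i=[read_camera(n)["img"] for n in("wrist","scene")]
cv2.imwrite("pics/w1.png",cv2.resize(np.hstack([i[0],cv2.resize(i[1][100:244,300:492],(512,384))]),(800,300)))
E
```

```text
2.1 [0.54754555 0.28263016 0.1903601 ] [ 0.90585671 -0.47542302  1.19888531]
```

View pics/w1.png

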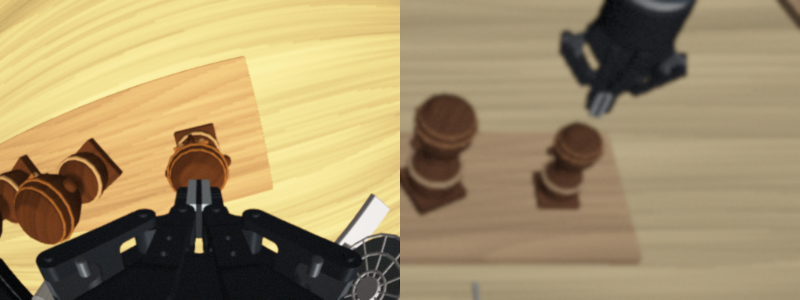

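The wrist view shows the closed fingers centred over the small head, near (200,185). The scene crop shows the tips at about (600,112), just above the head, with nothing in contact. I'll let the arm settle and re-read the pose.

Request:
carry_out(motion=[[[0,0,0,0,0,0],[0,0,0,0,0,0],[0,0,0,0,0,0]]])

```text
time: 2.5
ee_pos: [0.5483, 0.2819, 0.1904]
orientation: [0.451, 3.108, 0.0]
force: [0.1, 0.0, -0.5]
gripper_width: 0.0
finger_force: 0.0
```

```bash
python3 - <<'E'
from h import *
s=read_camera("scene");o=observe();print(o["ee_pos"],o["force"])
p=o["ee_pos"]-[0,0,.019];q=proj(s,p);print("tip proj in crop",400+(q[0]-300)*400/192,(q[1]-100)*300/144)
E
```

```text
[0.54820108 0.28181703 0.19031122] [ 0.16674288 -0.06853116 -0.45692349]
tip proj in crop 594.9297714822841 112.02639060579364
```

Request:
carry_out(motion=[[[-5,-2.5,0,0,0,0],[0,0,10,0,0,0],[0,0,10,0,0,0],[0,0,5,0,0,0],[0,0,2,0,0,0],[0,0,0,0,0,0],[0,0,0,0,0,0]]])

```text
time: 3.25
ee_pos: [0.5523, 0.2781, 0.1631]
orientation: [0.45, 3.109, 0.0]
force: [0.1, 0.4, -0.3]
gripper_width: 0.0
finger_force: 0.0
```

Request:
carry_out(motion=[[[0,0,0.5,0,0,0],[0,0,0.5,0,0,0],[0,0,0.5,0,0,0],[0,0,0.5,0,0,0],[0,0,0,0,0,0]]])

```text
time: 3.75
ee_pos: [0.5521, 0.278, 0.161]
orientation: [-0.45, -3.109, 0.0]
force: [0.0, 0.1, 0.1]
gripper_width: 0.0005
finger_force: 0.0
```

Request:
carry_out(motion=[[[0,0,0.5,0,0,0],[0,0,0.5,0,0,0],[0,0,0.5,0,0,0],[0,0,0,0,0,0]]])

```text
time: 4.15
ee_pos: [0.552, 0.278, 0.1594]
orientation: [-0.45, -3.109, 0.0]
force: [0.0, -0.7, -0.3]
gripper_width: -0.0002
finger_force: 0.0
```

Request:
carry_out(motion=[[[0,0,0.4,0,0,0],[0,0,0.4,0,0,0],[0,0,0,0,0,0]]])

```text
time: 4.45
ee_pos: [0.5522, 0.2781, 0.1588]
orientation: [0.451, 3.109, 0.0]
force: [-0.8, 0.2, 0.4]
gripper_width: -0.0004
finger_force: 0.4
```

Request:
carry_out(motion=[[[0,0,0.3,0,0,0],[0,0,0,0,0,0]]])

```text
time: 4.65
ee_pos: [0.5523, 0.2781, 0.1588]
orientation: [0.45, 3.109, 0.0]
force: [-1.3, -1.4, 3.0]
gripper_width: 0.0
finger_force: 1.7
```

Contact is clear: 3 N on the wrist and the descent stopped. I'll hold for a moment, then withdraw.

Request:
carry_out(motion=[[[0,0,0,0,0,0],[0,0,-2,0,0,0],[0,0,-10,0,0,0],[0,0,-20,0,0,0],[0,0,-30,0,0,0],[0,0,-30,0,0,0],[0,0,-30,0,0,0],[0,0,-20,0,0,0],[0,0,0,0,0,0],[0,0,0,0,0,0]]])

```text
time: 5.65
ee_pos: [0.5521, 0.278, 0.3006]
orientation: [0.45, 3.108, 0.0]
force: [-0.9, -0.2, -0.8]
gripper_width: -0.0004
finger_force: 0.0
```

```bash
python3 - <<'E'
from h import *
from scipy.spatial.transform import Rotation as R
s=observe();M=R.from_rotvec(s["orientation"]).as_matrix();print(s["ee_pos"],(M.T@(np.r_[.514,-.353,.3]-s["ee_pos"])*1000).round(1),s["qpos"])
E
```

```text
[0.55209899 0.27804162 0.30061278] [-1.426e+02 -6.159e+02  5.000e-01] [ 2.74790809e-01  2.39008994e-01  1.43555066e+00  1.38668950e-06
  1.46631879e+00 -1.00822775e+00]
```

Request:
carry_out(motion=[[[-9,-38.5,0,0,0,0],[-9,-38.5,0,0,0,0],[-9,-38.5,0,0,0,0],[-9,-38.5,0,0,0,0],[-9,-38.5,0,0,0,0],[-9,-38.5,0,0,0,0],[-9,-38.5,0,0,0,0],[-9,-38.5,0,0,0,0],[0,0,0,0,0,0]]])

```text
time: 6.55
ee_pos: [0.5327, -0.0417, 0.2984]
orientation: [-0.458, -3.105, 0.002]
force: [-0.0, 1.3, -0.5]
gripper_width: 0.0002
finger_force: 0.0
```

Request:
carry_out(motion=[[[-9,-38.5,0,0,0,0],[-9,-38.5,0,0,0,0],[-9,-38.5,0,0,0,0],[-9,-38.5,0,0,0,0],[-9,-38.5,0,0,0,0],[-9,-38.5,0,0,0,0],[-9,-38.5,0,0,0,0],[-9,-38.5,0,0,0,0],[0,0,0,0,0,0],[0,0,0,0,0,0],[0,0,0,0,0,0]]])

```text
time: 7.65
ee_pos: [0.5155, -0.3519, 0.2993]
orientation: [-0.449, -3.108, -0.003]
force: [0.1, -0.2, -0.6]
gripper_width: 0.0001
finger_force: 0.0
```

Request:
carry_out(motion=[[[1,-1.5,20,0,0,0],[0,0,30,0,0,0],[0,0,30,0,0,0],[0,0,30,0,0,0],[0,0,30,0,0,0],[0,0,30,0,0,0],[0,0,15,0,0,0],[0,0,0,0,0,0],[0,0,0,0,0,0],[0,0,0,0,0,0]]])

```text
time: 8.65
ee_pos: [0.5151, -0.3553, 0.1176]
orientation: [0.449, 3.106, -0.003]
force: [0.8, -0.5, -0.4]
gripper_width: 0.0001
finger_force: 0.0
```

```bash
python3 - <<'E'
from h import *
i=[read_camera(n)["img"] for n in("wrist","scene")]
cv2.imwrite("pics/w2.png",cv2.resize(np.hstack([i[0],cv2.resize(i[1][90:234,40:232],(512,384))]),(800,300)))
E
```

```text
(no output)
```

View pics/w2.png

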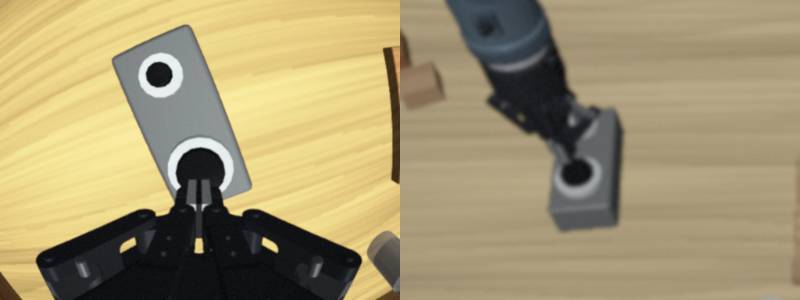

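The wrist view shows the closed tips over the wide button, at about (200,170), and the narrow one well clear at (159,75). The scene crop agrees. I'll press down.

Request:
carry_out(motion=[[[0,0,10,0,0,0],[0,0,10,0,0,0],[0,0,4,0,0,0],[0,0,1,0,0,0],[0,0,1,0,0,0],[0,0,1,0,0,0],[0,0,1,0,0,0],[0,0,1,0,0,0],[0,0,1,0,0,0],[0,0,1,0,0,0],[0,0,0,0,0,0]]])

```text
time: 9.85
ee_pos: [0.514, -0.3547, 0.0848]
orientation: [0.45, 3.109, -0.0]
force: [-2.4, 2.0, 6.2]
gripper_width: 0.0001
finger_force: 3.0
```

Request:
carry_out(motion=[[[0,0,0.5,0,0,0],[0,0,0.5,0,0,0],[0,0,0,0,0,0]]])

```text
time: 10.15
ee_pos: [0.514, -0.3547, 0.0846]
orientation: [-0.45, -3.109, 0.0]
force: [-5.4, 3.7, 11.2]
gripper_width: 0.0
finger_force: 6.0
```

The button is bottomed out: the force rises with no further travel. I'll release and move clear.

Request:
carry_out(motion=[[[0,0,-3,0,0,0],[0,0,-10,0,0,0],[0,0,-25,0,0,0],[0,0,-30,0,0,0],[0,0,-30,0,0,0],[0,0,-30,0,0,0],[0,0,-20,0,0,0],[0,0,0,0,0,0],[0,0,0,0,0,0],[0,0,0,0,0,0],[0,0,0,0,0,0]]])

```text
time: 11.25
ee_pos: [0.5134, -0.3541, 0.2296]
orientation: [-0.45, -3.107, -0.003]
force: [-0.7, -0.5, -0.1]
gripper_width: -0.0
finger_force: 0.0
```

```bash
python3 - <<'E'
from h import *
s=read_camera("scene");cv2.imwrite("pics/end.png",s["img"])
a=cv2.imread("pics/scene0.png");d=cv2.absdiff(a,s["img"]).max(2)
print("changed px around busts",(d[120:235,225:420]>40).sum(),"bottle/driver",(d[230:325,200:360]>40).sum(),observe()["ee_pos"],observe()["force"])
E
```

```text
changed px around busts 0 bottle/driver 0 [ 0.51348142 -0.35418371  0.22981994] [-0.4576945  -0.36789493  0.71643746]
```

View pics/end.png

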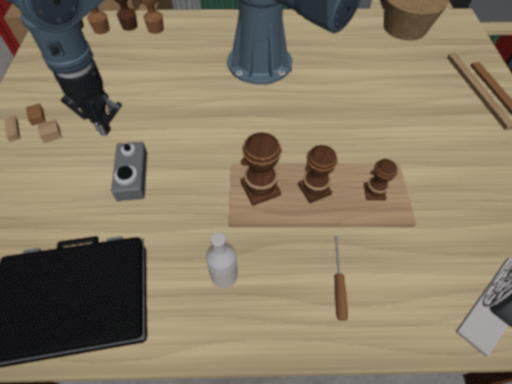

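Everything stands where it was (small bust at (383,170), button back up at (124,172)) and the arm is clear. Handing in.

```bash
python3 -c "
from bench import *
print(job_done())"
```

```text
the job is handed in; nothing more can be done
None
```

The small bust's crown was touched at about 3 N, the wide button was pressed fully down and came back up, and the arm is clear with nothing visibly moved; the job is handed in, but no verdict was returned.

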